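# Shut the parts box and close the cabinet drawer

### The arm

A 6-joint arm with a two-finger parallel gripper is mounted at the origin on a cart in front of the work surface, level with it; the furniture and walls round the work are solid. World frame = base frame: x ahead of the robot, y to its left, z up, the work surface at z = 0. Lengths are in m, angles in degrees, forces in N, time in s.
With the tool pointing down it reaches from about 0.3 to 0.95 m from the base axis. Payload 3.1 kg.
Tool frame: the origin (TCP) lies on the centre line of the jaws, within the pads' length; the fingertips stand 25 mm ahead of it and the grasp point (between the pads) lies 6 mm ahead of it; z points along the fingers, y is the line along which they close (so a half turn about z gives the same grasp; the last joint's range is limited). The gripper opens to 85 mm and grips with 20 to 120 N. Pads are 22 mm wide; open, the fingers measure 114 mm over their backs; the gripper's body (76 mm by 85 mm) begins 54 mm behind the grasp point. The pads swing forward as they close: fully open they stand 13 mm farther back than shut.
Start: joints at [-79.624, 17.653, 93.61, -0, 68.738, -3.994], TCP at [0.155, -0.605, 0.256] pointing down, gripper open.
Joint ranges: [-175.34, 175.34], [-45.06, 112.39], [2.9, 150.54], [-68.45, 248.45], [3.09, 151.38], [-168.51, 168.51]. Speed limits (degrees/s): [159.86, 159.86, 180, 180, 180, 180].

### API

Orientations are given as a 3x3 rotation matrix whose columns are the frame's x, y, z axes.
In Python, from bench import manip, cams gives the robot as it stands.
- The arm moves only by the shell command python3 -m handwheel 'ROWS' [FORCE]. ROWS is JSON, a list of rows, each an object of numbers: "tx", "ty", "tz": the shift along the tool's x, y, z in mm; "rx", "ry", "rz": the turn, a rotation vector about the tool's x, y, z in degrees; "grip": the closure, from 0 (fully open) to 1 (shut). In form: [{"tx": .., "ty": .., "tz": .., "rx": .., "ry": .., "rz": .., "grip": ..}, ...]. A call has 1 to 12 rows; each row is the pose to reach, as a shift and turn from the pose commanded when the call began, along the tool's axes at that moment; what a row does not reach only later rows make up. A row lasts 1/12 s, in which the tool goes at most 41.7 mm and 7.16 degrees, less where a joint would pass 70% of its speed; a pose out of reach is approached as far as the arm can. A call with a gripper value outside its range is refused whole. The fingers move at their own pace and stop on an object; FORCE is the grip in N (left out, the last holds). Time passes only in rows, so rows that repeat a pose let the fingers close. It gives the time, the measured TCP pose, the force, the opening and the grip force at its end, in the units of the state.
- manip.get_state(): the state, without advancing time (a new reading comes with each control period).
- cams.read_camera(name): name is "scene" or "top"; returns a dict with "pixels" (384x512x3 uint8, red, green, blue), "z_map" (384x512 float32, m along the optical axis (not along the pixel's ray), 0 where there is no reading), "mtx" (3x3 intrinsics, pixels), "position" and "rotation" of the camera in the world. Camera axes: x right, y down, z forward; pixel columns grow to the right and rows downward; lengths in m; the calibration is good to about 2 mm. A picture is of the moment at which its call begins.
- manip.close_job(): hands the job in; it is judged then, once.
The state is a dict: "time_s": time; "qpos": joint angles; "dq": joint speeds; "joint_efforts": joint torques, N m; "tcp_pos": TCP position; "tcp_rot": TCP orientation; "ft_force": force on the tool from outside, world axes, zero at the start; "moment": the same for the moment, N m; "gripper_width": finger opening in m; "gripper_force": force on a finger pad.
Only numpy, scipy, OpenCV 4.12 (cv2) and the standard library are available. Lean on these libraries where they do the work, as an engineer would, in place of code of your own. Each camera call takes 0.05 s, during which the arm holds its last target. There are 200 camera calls.

### The job

The top drawer of the small steel cabinet was left out, and one of the two grey parts boxes in it has its lid standing open, so the drawer will not close. Using only the fingertips, push that lid over until it lies shut, then push the drawer fully home gently, without slamming or forcing it. Do not pick up or lift anything, and leave the other things on the bench where they are.

Things in the scene. Friction and masses are not known exactly. Their poses are not given: they have to be found in the camera images.
- cabinet: Fixed three-drawer steel bench cabinet, grey with green fronts, 300 wide (y) x 220 deep (x) x 243 mm high. Origin: centre of its underside, z up; its front faces its own -x, carcass front at x = -110 mm. A closed drawer's outer face stands 12 mm proud of that. The hem over the top drawer's opening lies 228 to 240 mm above the bench. The two lower drawers are locked and not part of the job.
- drawer (a joint): How far the top drawer is out (m): 0 = fully home, 0.18 = its stop. It starts 0.135 to 0.165 out and slides along the cabinet's x axis (pushing toward the cabinet's +x closes it). Friction about 2.5 N; it stays where it is left and has no spring.
- drawer_front (a point): Middle of the top edge of the top drawer's front, on its outer face; moves with the drawer; axes as the cabinet's. The front is 292 wide, 76 high (160 to 236 above the bench), 10 mm thick. Low in its middle is a steel cup pull 80 wide, 18 proud, 173 to 194 mm above the bench; above it the face is flat. The drawer's inner floor is 168, its side walls 213 mm above the bench.
- parts_box: The open one of two like boxes: loose grey plastic parts box with small parts in it, 79 (x) x 121 (y) x 35 mm, 0.22 kg, standing on the drawer's floor, left or right. Origin: centre of its underside. It is turned about half round from the cabinet: its own +x, the hinge side, points to the cabinet's -x. The lid's hinge line is parallel to its y at x = +40 mm, z = 31 mm.
- parts_box_lid (a joint): Angle of the parts box's lid (rad): 0 lying shut, 1.57 upright, 2.09 its stop, leaning out over the drawer front. Starts at 1.62 to 1.85. A light 2 mm plate, 76 mm from hinge to free edge, 120 mm wide; hinge friction lets it stand; pushed well past upright toward the cabinet it drops shut. While it stands it catches on the cabinet's hem.
- lid_edge (a point): Middle of the lid's free edge, on its outer face (top face when shut), 76 mm from the hinge line.
- shut_box: The second grey plastic parts box of the same size, its lid shut, standing in the drawer beside the open one; rides along with the drawer. Origin: centre of its underside, axes as the open box's.
- nut_large: Loose steel hexagon nut, 30 x 34 x 15 mm, lying in the drawer behind the box; rides along with the drawer. Origin: centre of its underside.
- nut_small: Loose black hexagon nut, 19 x 22 x 10 mm, lying in the drawer behind the box; rides along with the drawer. Origin: centre of its underside.
- enamel_mug: Bystander: grey enamel mug, 81 x 108 x 80 mm. Origin: centre of its underside.
- tape_measure: Bystander: yellow tape measure, 34 x 76 x 66 mm. Origin: centre of its underside.
- tape_roll_yellow: Bystander: roll of yellowish masking tape, 76 mm across, 19 mm high, lying flat. Origin: centre of its underside.
- screwdriver: Bystander: red-handled screwdriver, 27 x 200 x 27 mm, lying on the bench. Origin: centre of its underside.

How it is judged:
By the outcome, as a careful person would: the job done as asked, in the order asked, and still so for the second after the job is handed in, with the robot touching nothing.
It also fails if it takes over 48 s, if anything falls off the work surface, if the arm or the gripper's body presses on something with over 40 N, if the wrist force passes 120 N, or if a joint passes its speed limit or range.

## Working session

There is one attempt and no reset: what is moved stays moved. The work goes in short steps, Python scripts to look and compute and a shell command to move; the robot and the scene stay as the last step left them, time stands still between calls to the robot, and variables do not carry over. Pictures are saved under pics/ and viewed, at most 10 in all, crops included, and the job is handed in when it is done.

```bash
mkdir -p pics; ls; cat > h.py <<'E'
import numpy as np, cv2
from bench import manip, cams
def cloud(c):
    K=c["mtx"];z=c["z_map"];v,u=np.mgrid[:z.shape[0],:z.shape[1]]
    p=np.stack([(u-K[0,2])/K[0,0]*z,(v-K[1,2])/K[1,1]*z,z],-1)
    P=p@np.array(c["rotation"]).T+np.array(c["position"]); P[z==0]=np.nan
    return P
E
python3 - <<'E'
from h import *
s=manip.get_state();print(s["time_s"],s["tcp_pos"],np.round(s["tcp_rot"],3))
for n in("scene","top"):
    c=cams.read_camera(n);np.savez(""+n+"0.npz",**c);print(n,c["position"],np.round(c["rotation"],3).tolist())
    cv2.imwrite(f"pics/{n}0.png",c["pixels"][...,::-1])
E
```

```text
pics
0.0 [ 0.15493419 -0.60469785  0.25503443] [[ 0.969  0.248 -0.   ]
 [ 0.248 -0.969  0.002]
 [ 0.    -0.002 -1.   ]]
scene [0.31134498 0.3879221  0.84431904] [[-0.918, -0.281, 0.279], [-0.396, 0.647, -0.651], [0.002, -0.709, -0.706]]
top [ 0.48149122 -0.22727274  1.33128916] [[-0.024, -0.995, 0.093], [-1.0, 0.024, -0.001], [-0.001, -0.093, -0.996]]
```

View pics/scene0.png

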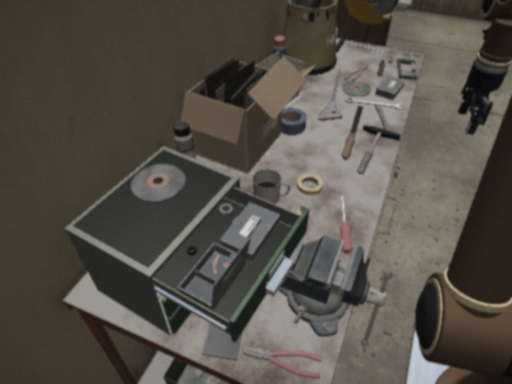

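View pics/top0.png

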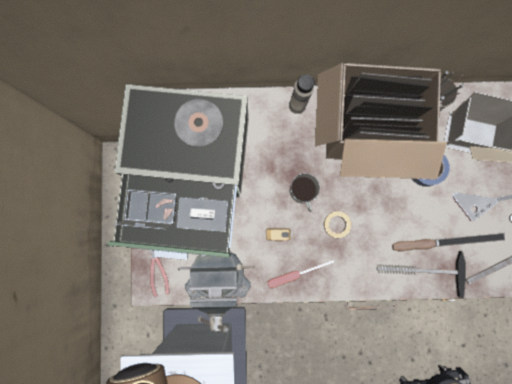

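The scene view shows the drawer out. The open box is at about (212,272) with its lid standing, the shut box is at (250,228), and a vise stands in front of the drawer at (330,270). The top view shows the cabinet at (180,135), the drawer front edge along row ~248, and the open box at (150,207), left of the shut one.

```bash
python3 - <<'E'
from h import *
out=[]
for n in("scene","top"):
    c=dict(np.load(n+"0.npz"));P=cloud(c);z=P[...,2]
    m=(z>.236)&(z<.25)&(P[...,0]>.3)&(P[...,1]>-.1)&(P[...,1]<.4)
    m=cv2.morphologyEx(m.astype(np.uint8),cv2.MORPH_OPEN,np.ones((5,5)))
    k,l,st,_=cv2.connectedComponentsWithStats(m);i=1+np.argmax(st[1:,4])
    q=P[l==i];r=cv2.minAreaRect(q[:,:2].astype(np.float32));print(n,"cab top",r,q[:,2].mean());print(cv2.boxPoints(r).round(3).tolist())
    im=c["pixels"]
    if n=="top": cr=im[160:310,100:260];b=cv2.resize(cr[...,::-1],None,fx=4.9,fy=4,interpolation=cv2.INTER_CUBIC);
    else: cr=im[180:340,140:360];b=cv2.resize(cr[...,::-1],None,fx=3.6,fy=3.6,interpolation=cv2.INTER_CUBIC)
    out.append(b);cv2.imwrite(f"pics/{n}_crop.png",np.clip(b*1.6,0,255).astype(np.uint8))
c=dict(np.load("top0.npz"));P=cloud(c)
for col in (150,165,200,215,225):
    print(col,[(r,*P[r,col].round(3).tolist()) for r in range(176,300,5)])
E
```

```text
scene cab top ((0.7369202375411987, -0.007866226136684418), (0.20452429354190826, 0.2202022671699524), 82.89041137695312) 0.24031693451553826
[[0.6150000095367432, -0.09600000083446503], [0.8339999914169312, -0.12300000339746475], [0.859000027179718, 0.07999999821186066], [0.6399999856948853, 0.10700000077486038]]
top cab top ((0.7348616719245911, -0.008162125945091248), (0.20429839193820953, 0.2202942967414856), 83.93722534179688) 0.24128969651828333
[[0.6150000095367432, -0.09799999743700027], [0.8339999914169312, -0.12099999934434891], [0.8550000190734863, 0.0820000022649765], [0.6359999775886536, 0.10499999672174454]]
150 [(176, 0.629, 0.02, 0.236), (181, 0.625, 0.036, 0.167), (186, 0.613, 0.037, 0.161), (191, 0.6, 0.036, 0.167), (196, 0.586, 0.035, 0.173), (201, 0.574, 0.035, 0.171), (206, 0.561, 0.036, 0.168), (211, 0.548, 0.036, 0.169), (216, 0.536, 0.036, 0.169), (221, 0.522, 0.028, 0.2), (226, 0.508, 0.014, 0.264), (231, 0.498, 0.036, 0.168), (236, 0.485, 0.036, 0.168), (241, 0.472, 0.036, 0.167), (246, 0.461, 0.02, 0.237), (251, 0.443, 0.071, 0.011), (256, 0.428, 0.075, -0.
[... 2419 characters left out ...]
1, 0.238), (181, 0.612, -0.161, 0.24), (186, 0.608, -0.156, 0.167), (191, 0.595, -0.156, 0.164), (196, 0.582, -0.156, 0.167), (201, 0.567, -0.158, 0.203), (206, 0.554, -0.158, 0.202), (211, 0.542, -0.158, 0.206), (216, 0.53, -0.157, 0.198), (221, 0.517, -0.157, 0.2), (226, 0.505, -0.156, 0.199), (231, 0.493, -0.156, 0.201), (236, 0.481, -0.154, 0.169), (241, 0.468, -0.154, 0.166), (246, 0.455, -0.153, 0.167), (251, 0.443, -0.153, 0.17), (256, 0.433, -0.158, 0.239), (261, 0.416, -0.15, 0.129), (266, 0.403, -0.151, 0.135), (271, 0.392, -0.152, 0.155), (276, 0.379, -0.151, 0.153), (281, 0.367, -0.152, 0.161), (286, 0.355, -0.151, 0.157), (291, 0.328, -0.143, 0.034), (296, 0.311, -0.141, 0.015)]
```

View pics/scene_crop.png

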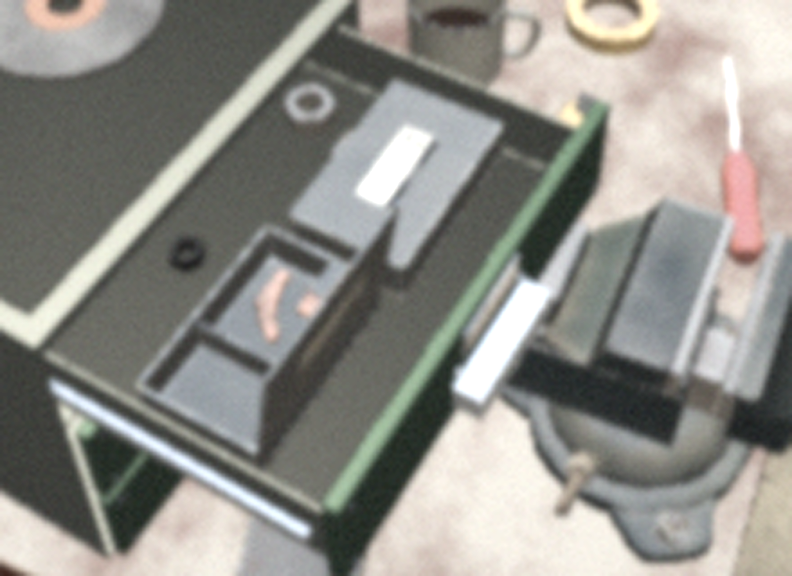

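View pics/top_crop.png

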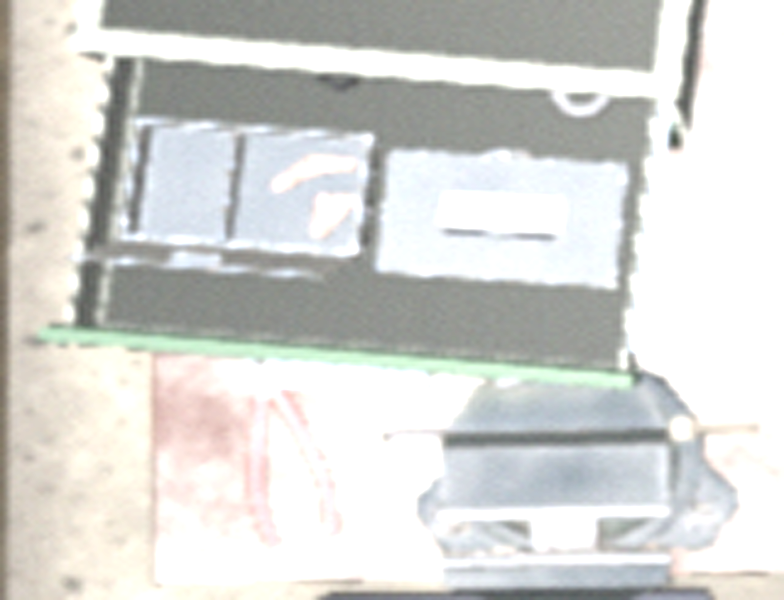

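The scene crop shows the open lid standing at about (330,350), hinge toward the drawer front, with the pull at (500,340). The vise sits just below and in front of the face. The top crop shows the drawer front's green edge from (45,335) to (630,380) and the lid edge near (200,265).

```bash
python3 - <<'E'
from h import *
for n in("scene","top"):
    c=dict(np.load(n+"0.npz"));P=cloud(c);z=P[...,2];x=P[...,0];y=P[...,1]
    m=(z>.234)&(z<.25)&(x>.59)&(y>-.3)&(y<.25)
    m=cv2.morphologyEx(m.astype(np.uint8),cv2.MORPH_OPEN,np.ones((3,3)))
    k,l,st,_=cv2.connectedComponentsWithStats(m);i=1+np.argmax(st[1:,4])
    r=cv2.minAreaRect(P[l==i][:,:2].astype(np.float32));print(n,"cab",r)
    # green edge of drawer front by colour, ray onto z=.236
    im=c["pixels"].astype(int);g=(im[...,1]-np.maximum(im[...,0],im[...,2])>12)&(x>.4)&(x<.5)&(z>.225)&(z<.25)
    v,u=np.nonzero(g);K=c["mtx"];R=c["rotation"];o=c["position"]
    d=np.stack([(u-K[0,2])/K[0,0],(v-K[1,2])/K[1,1],np.ones(len(u))],-1)@R.T
    q=(o+d*((.236-o[2])/d[:,2])[:,None])[:,:2].astype(np.float32)
    print("front",len(q),cv2.minAreaRect(q), cv2.fitLine(q,cv2.DIST_HUBER,0,.01,.01).ravel())
    m=(z>.21)&(x>.48)&(x<.57)&(y>-.1)&(y<.15)
    q=P[m];
    print("lid",len(q))
    for zz in np.arange(.21,.28,.01):
        s=q[(q[:,2]>=zz)&(q[:,2]<zz+.01)]
        if len(s)>3:print(round(zz,3),len(s),"x med",np.median(s[:,0]).round(3),"y",s[:,1].min().round(3),s[:,1].max().round(3),"dx/dy",np.polyfit(s[:,1],s[:,0],1).round(3))
E
```

```text
scene cab ((0.7314209342002869, -0.05535879731178284), (0.3017483055591583, 0.22180157899856567), 82.90172576904297)
front 542 ((0.45354732871055603, -0.019231274724006653), (0.28538456559181213, 0.008787767961621284), 82.96202087402344) [1.22906104e-01 9.92418289e-01 4.56078291e-01 1.68371829e-04]
lid 690
0.21 130 x med 0.518 y -0.024 0.116 dx/dy [0.058 0.515]
0.22 74 x med 0.515 y -0.023 0.095 dx/dy [0.117 0.511]
0.23 79 x med 0.514 y -0.023 0.096 dx/dy [0.115 0.509]
0.24 91 x med 0.512 y -0.024 0.096 dx/dy [0.117 0.508]
0.25 85 x med 0.512 y -0.022 0.096 dx/dy [0.116 0.506]
0.26 88 x med 0.51 y -0.024 0.096 dx/dy [0.114 0.505]
0.27 143 x med 0.511 y -0.024 0.097 dx/dy [0.108 0.506]
top cab ((0.7302438616752625, -0.0560808926820755), (0.30066385865211487, 0.22104810178279877), 82.94001007080078)
front 418 ((0.4534170627593994, -0.022073060274124146), (0.28780215978622437, 0.009139069356024265), 82.98768615722656) [ 0.12283511  0.9924271   0.45359218 -0.02457369]
lid 298
0.21 75 x med 0.519 y -0.026 0.114 dx/dy [0.091 0.515]
0.22 28 x med 0.515 y -0.026 0.092 dx/dy [0.119 0.512]
0.23 23 x med 0.514 y -0.024 0.09 dx/dy [0.113 0.51 ]
0.24 28 x med 0.511 y -0.025 0.095 dx/dy [0.117 0.509]
0.25 28 x med 0.511 y -0.024 0.087 dx/dy [0.116 0.507]
0.26 26 x med 0.51 y -0.025 0.093 dx/dy [0.115 0.506]
0.27 89 x med 0.51 y -0.024 0.094 dx/dy [0.115 0.505]
```

```bash
python3 -m handwheel '[{"tz":-40},{"tz":-80,"grip":1},{"tz":-80,"grip":1}]' 20
```

```text
validation failed for argument at $[0]...
```

```bash
python3 -m handwheel '[{"tx":0,"ty":0,"tz":-40,"rx":0,"ry":0,"rz":0,"grip":1},{"tx":0,"ty":0,"tz":-80,"rx":0,"ry":0,"rz":0,"grip":1},{"tx":0,"ty":0,"tz":-115,"rx":0,"ry":0,"rz":0,"grip":1},{"tx":232,"ty":-271,"tz":-115,"rx":0,"ry":0,"rz":0,"grip":1},{"tx":232,"ty":-271,"tz":-115,"rx":0,"ry":0,"rz":0,"grip":1},{"tx":232,"ty":-271,"tz":-115,"rx":0,"ry":0,"rz":0,"grip":1},{"tx":232,"ty":-271,"tz":-115,"rx":0,"ry":0,"rz":0,"grip":1},{"tx":232,"ty":-271,"tz":-115,"rx":0,"ry":0,"rz":0,"grip":1},{"tx":232,"ty":-271,"tz":-115,"rx":0,"ry":0,"rz":0,"grip":1},{"tx":232,"ty":-271,"tz":-115,"rx":0,"ry":0,"rz":0,"grip":1},{"tx":232,"ty":-271,"tz":-115,"rx":0,"ry":0,"rz":0,"grip":1},{"tx":232,"ty":-271,"tz":-115,"rx":0,"ry":0,"rz":0,"grip":1}]' 20
```

```text
time_s: 1.1
tcp_pos: [0.3132, -0.2816, 0.3708]
tcp_rot: [[0.968, 0.25, 0.0], [0.25, -0.968, 0.002], [0.001, -0.002, -1.0]]
ft_force: [-0.3, -0.0, -0.7]
gripper_width: -0.0001
gripper_force: 0.0
```

```bash
python3 -m handwheel '[{"tx":232,"ty":-272,"tz":0,"rx":0,"ry":0,"rz":21.3,"grip":1},{"tx":232,"ty":-272,"tz":0,"rx":0,"ry":0,"rz":21.3,"grip":1},{"tx":232,"ty":-272,"tz":0,"rx":0,"ry":0,"rz":21.3,"grip":1},{"tx":232,"ty":-272,"tz":0,"rx":0,"ry":0,"rz":21.3,"grip":1},{"tx":232,"ty":-272,"tz":0,"rx":0,"ry":0,"rz":21.3,"grip":1},{"tx":232,"ty":-272,"tz":0,"rx":0,"ry":0,"rz":21.3,"grip":1},{"tx":232,"ty":-272,"tz":0,"rx":0,"ry":0,"rz":21.3,"grip":1},{"tx":232,"ty":-272,"tz":0,"rx":0,"ry":0,"rz":21.3,"grip":1},{"tx":232,"ty":-272,"tz":0,"rx":0,"ry":0,"rz":21.3,"grip":1},{"tx":232,"ty":-272,"tz":0,"rx":0,"ry":0,"rz":21.3,"grip":1},{"tx":232,"ty":-272,"tz":0,"rx":0,"ry":0,"rz":21.3,"grip":1},{"tx":232,"ty":-272,"tz":0,"rx":0,"ry":0,"rz":21.3,"grip":1}]'
```

```text
time_s: 2.1
tcp_pos: [0.4693, 0.0356, 0.3706]
tcp_rot: [[0.993, -0.119, -0.002], [-0.119, -0.993, -0.001], [-0.002, 0.001, -1.0]]
ft_force: [0.7, -0.2, -1.4]
gripper_width: -0.0001
gripper_force: 0.0
```

```bash
python3 -m handwheel '[{"tx":0,"ty":0,"tz":30,"rx":0,"ry":0,"rz":0,"grip":1},{"tx":0,"ty":0,"tz":55,"rx":0,"ry":0,"rz":0,"grip":1},{"tx":0,"ty":0,"tz":75,"rx":0,"ry":0,"rz":0,"grip":1},{"tx":0,"ty":0,"tz":88,"rx":0,"ry":0,"rz":0,"grip":1},{"tx":0,"ty":0,"tz":94,"rx":0,"ry":0,"rz":0,"grip":1},{"tx":0,"ty":0,"tz":94,"rx":0,"ry":0,"rz":0,"grip":1}]'
python3 - <<'E'
from h import *
c=cams.read_camera("scene")
cv2.imwrite("pics/s1.png",cv2.resize(np.clip(c["pixels"][180:340,140:360,::-1]*1.5,0,255).astype(np.uint8),None,fx=3,fy=3))
print(manip.get_state()["ft_force"])
E
```

```text
time_s: 2.6
tcp_pos: [0.4682, 0.0341, 0.2757]
tcp_rot: [[0.992, -0.123, -0.004], [-0.123, -0.992, -0.0], [-0.004, 0.001, -1.0]]
ft_force: [0.4, -1.0, -0.3]
gripper_width: 0.0002
gripper_force: 0.0
[-0.2111573  -0.21973596  0.06882057]
```

View pics/s1.png

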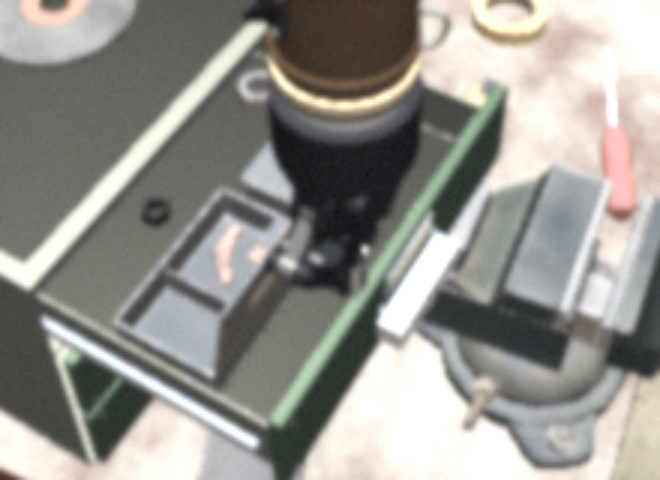

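The fingers (~(320,270)) are between the lid and the drawer front, clear of both. Now I push the lid over toward the cabinet.

```bash
python3 -m handwheel '[{"tx":10,"ty":0,"tz":0,"rx":0,"ry":0,"rz":0,"grip":1},{"tx":20,"ty":0,"tz":0,"rx":0,"ry":0,"rz":0,"grip":1},{"tx":25,"ty":0,"tz":0,"rx":0,"ry":0,"rz":0,"grip":1},{"tx":30,"ty":0,"tz":0,"rx":0,"ry":0,"rz":0,"grip":1},{"tx":35,"ty":0,"tz":0,"rx":0,"ry":0,"rz":0,"grip":1},{"tx":40,"ty":0,"tz":0,"rx":0,"ry":0,"rz":0,"grip":1},{"tx":45,"ty":0,"tz":0,"rx":0,"ry":0,"rz":0,"grip":1},{"tx":50,"ty":0,"tz":0,"rx":0,"ry":0,"rz":0,"grip":1},{"tx":55,"ty":0,"tz":0,"rx":0,"ry":0,"rz":0,"grip":1},{"tx":60,"ty":0,"tz":0,"rx":0,"ry":0,"rz":0,"grip":1},{"tx":65,"ty":0,"tz":0,"rx":0,"ry":0,"rz":0,"grip":1},{"tx":70,"ty":0,"tz":0,"rx":0,"ry":0,"rz":0,"grip":1}]'
python3 -m handwheel '[{"tx":5,"ty":0,"tz":0,"rx":0,"ry":0,"rz":0,"grip":1},{"tx":10,"ty":0,"tz":0,"rx":0,"ry":0,"rz":0,"grip":1},{"tx":15,"ty":0,"tz":0,"rx":0,"ry":0,"rz":0,"grip":1},{"tx":15,"ty":0,"tz":0,"rx":0,"ry":0,"rz":0,"grip":1},{"tx":0,"ty":0,"tz":-20,"rx":0,"ry":0,"rz":0,"grip":1},{"tx":-40,"ty":0,"tz":-40,"rx":0,"ry":0,"rz":0,"grip":1},{"tx":-80,"ty":0,"tz":-40,"rx":0,"ry":0,"rz":0,"grip":1},{"tx":-120,"ty":0,"tz":-40,"rx":0,"ry":0,"rz":0,"grip":1},{"tx":-140,"ty":0,"tz":-40,"rx":0,"ry":0,"rz":0,"grip":1},{"tx":-140,"ty":0,"tz":-40,"rx":0,"ry":0,"rz":0,"grip":1}]'
python3 - <<'E'
from h import *
c=cams.read_camera("top")
P=cloud(c);z=P[...,2];x=P[...,0];y=P[...,1]
m=(z>.19)&(z<.3)&(x>.47)&(x<.6)&(y>-.02)&(y<.09);print(m.sum(),np.percentile(z[m],[5,50,95]),np.percentile(x[m],[2,98]))
im=c["pixels"].astype(int);g=(im[...,1]-np.maximum(im[...,0],im[...,2])>12)&(x>.4)&(x<.5)&(z>.225)&(z<.25)
print(np.nanmean(P[g],0))
cv2.imwrite("pics/t2.png",cv2.resize(np.clip(c["pixels"][150:310,90:260,::-1]*1.3,0,255).astype(np.uint8),None,fx=3.5,fy=3.5))
E
```

```text
time_s: 3.65
tcp_pos: [0.5397, 0.0272, 0.2772]
tcp_rot: [[0.993, -0.121, -0.0], [-0.121, -0.993, -0.0], [-0.0, 0.0, -1.0]]
ft_force: [-1.3, 0.8, 0.4]
gripper_width: 0.0
gripper_force: 0.4
time_s: 4.48
tcp_pos: [0.3967, 0.0447, 0.3171]
tcp_rot: [[0.993, -0.12, -0.001], [-0.12, -0.993, 0.0], [-0.001, -0.0, -1.0]]
ft_force: [-0.0, 0.3, 0.5]
gripper_width: 0.0
gripper_force: 0.0
1083 [0.19928054 0.22959951 0.25579666] [0.51848812 0.59385719]
[ 0.45369538 -0.0228054   0.23483191]
```

View pics/t2.png

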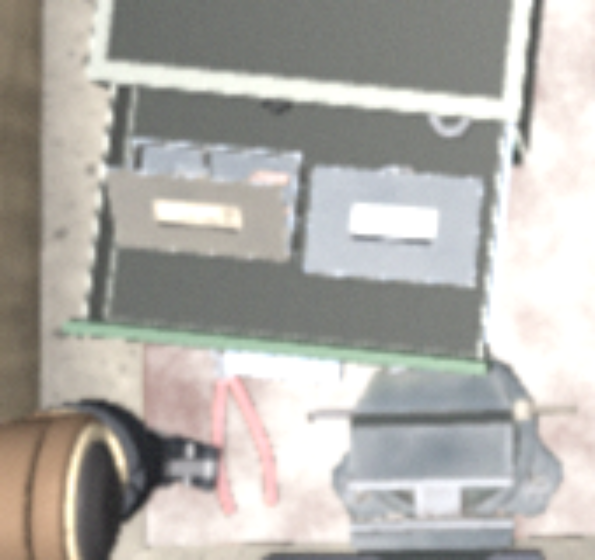

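The lid is standing half-closed, at roughly 50°, at (200,210), and the drawer hasn't moved. I go back over it and press it down with the fingertips, moving forward as I descend.

```bash
python3 -m handwheel '[{"tx":38,"ty":0,"tz":0,"rx":0,"ry":0,"rz":0,"grip":1},{"tx":76,"ty":0,"tz":0,"rx":0,"ry":0,"rz":0,"grip":1},{"tx":112,"ty":0,"tz":0,"rx":0,"ry":0,"rz":0,"grip":1},{"tx":140,"ty":0,"tz":10,"rx":0,"ry":0,"rz":0,"grip":1},{"tx":144,"ty":0,"tz":30,"rx":0,"ry":0,"rz":0,"grip":1},{"tx":150,"ty":0,"tz":38,"rx":0,"ry":0,"rz":0,"grip":1},{"tx":156,"ty":0,"tz":44,"rx":0,"ry":0,"rz":0,"grip":1},{"tx":162,"ty":0,"tz":50,"rx":0,"ry":0,"rz":0,"grip":1},{"tx":166,"ty":0,"tz":56,"rx":0,"ry":0,"rz":0,"grip":1},{"tx":169,"ty":0,"tz":62,"rx":0,"ry":0,"rz":0,"grip":1},{"tx":171,"ty":0,"tz":68,"rx":0,"ry":0,"rz":0,"grip":1},{"tx":172,"ty":0,"tz":72,"rx":0,"ry":0,"rz":0,"grip":1}]'
python3 -m handwheel '[{"tx":0,"ty":0,"tz":4,"rx":0,"ry":0,"rz":0,"grip":1},{"tx":0,"ty":0,"tz":8,"rx":0,"ry":0,"rz":0,"grip":1},{"tx":0,"ty":0,"tz":11,"rx":0,"ry":0,"rz":0,"grip":1},{"tx":0,"ty":0,"tz":11,"rx":0,"ry":0,"rz":0,"grip":1}]'
```

```text
time_s: 5.53
tcp_pos: [0.5715, 0.0234, 0.2453]
tcp_rot: [[0.993, -0.121, 0.001], [-0.121, -0.993, 0.0], [0.001, -0.0, -1.0]]
ft_force: [-0.1, -0.5, -0.1]
gripper_width: -0.0
gripper_force: 0.3
time_s: 5.87
tcp_pos: [0.5703, 0.0235, 0.2335]
tcp_rot: [[0.993, -0.121, -0.002], [-0.121, -0.993, 0.0], [-0.002, 0.0, -1.0]]
ft_force: [-0.6, 0.2, 0.1]
gripper_width: 0.0001
gripper_force: 0.0
```

```bash
python3 -m handwheel '[{"tx":0,"ty":0,"tz":-30,"rx":0,"ry":0,"rz":0,"grip":1},{"tx":0,"ty":0,"tz":-60,"rx":0,"ry":0,"rz":0,"grip":1},{"tx":-35,"ty":15,"tz":-65,"rx":0,"ry":0,"rz":0,"grip":1},{"tx":-70,"ty":30,"tz":-65,"rx":0,"ry":0,"rz":0,"grip":1},{"tx":-105,"ty":45,"tz":-65,"rx":0,"ry":0,"rz":0,"grip":1},{"tx":-142,"ty":58,"tz":-65,"rx":0,"ry":0,"rz":0,"grip":1},{"tx":-145,"ty":58,"tz":-65,"rx":0,"ry":0,"rz":0,"grip":1},{"tx":-145,"ty":58,"tz":-65,"rx":0,"ry":0,"rz":0,"grip":1}]'
python3 - <<'E'
from h import *
c=cams.read_camera("scene")
P=cloud(c);z=P[...,2];x=P[...,0];y=P[...,1]
m=(z>.19)&(z<.3)&(x>.51)&(x<.6)&(y>-.02)&(y<.09);print(m.sum(),np.percentile(z[m],[5,50,95,99]),np.percentile(x[m],[2,98]))
cv2.imwrite("pics/s3.png",cv2.resize(np.clip(c["pixels"][180:340,140:360,::-1]*1.5,0,255).astype(np.uint8),None,fx=3,fy=3))
E
```

```text
time_s: 6.53
tcp_pos: [0.418, -0.0167, 0.2991]
tcp_rot: [[0.993, -0.122, 0.0], [-0.122, -0.993, 0.0], [0.0, -0.0, -1.0]]
ft_force: [0.4, -0.1, 0.3]
gripper_width: -0.0
gripper_force: 0.0
2089 [0.19658143 0.19956439 0.20158784 0.20241912] [0.52017986 0.59721939]
```

View pics/s3.png

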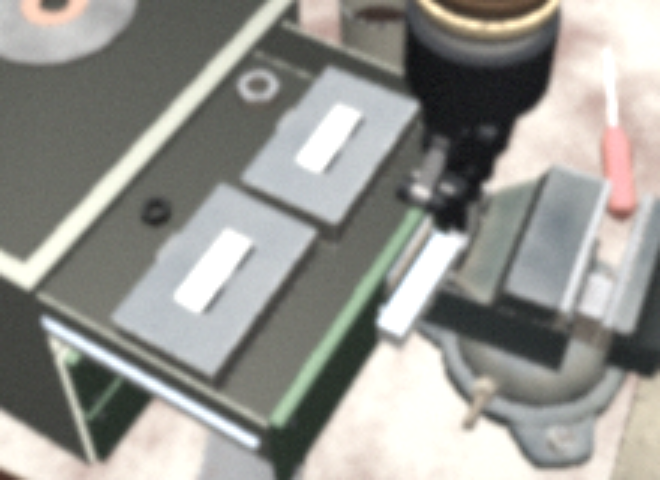

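The lid now lies shut: its top is at z≈0.20 all over, at (215,280). The fingers are in front of the drawer face. I lower them and push gently.

```bash
python3 -m handwheel '[{"tx":0,"ty":0,"tz":25,"rx":0,"ry":0,"rz":0,"grip":1},{"tx":0,"ty":0,"tz":45,"rx":0,"ry":0,"rz":0,"grip":1},{"tx":0,"ty":0,"tz":57,"rx":0,"ry":0,"rz":0,"grip":1},{"tx":0,"ty":0,"tz":61,"rx":0,"ry":0,"rz":0,"grip":1},{"tx":4,"ty":0,"tz":61,"rx":0,"ry":0,"rz":0,"grip":1},{"tx":8,"ty":0,"tz":61,"rx":0,"ry":0,"rz":0,"grip":1},{"tx":11,"ty":0,"tz":61,"rx":0,"ry":0,"rz":0,"grip":1},{"tx":14,"ty":0,"tz":61,"rx":0,"ry":0,"rz":0,"grip":1},{"tx":16,"ty":0,"tz":61,"rx":0,"ry":0,"rz":0,"grip":1},{"tx":18,"ty":0,"tz":61,"rx":0,"ry":0,"rz":0,"grip":1},{"tx":20,"ty":0,"tz":61,"rx":0,"ry":0,"rz":0,"grip":1},{"tx":22,"ty":0,"tz":61,"rx":0,"ry":0,"rz":0,"grip":1}]'
python3 -m handwheel '[{"tx":2,"ty":0,"tz":0,"rx":0,"ry":0,"rz":0,"grip":1},{"tx":5,"ty":0,"tz":0,"rx":0,"ry":0,"rz":0,"grip":1},{"tx":8,"ty":0,"tz":0,"rx":0,"ry":0,"rz":0,"grip":1},{"tx":12,"ty":0,"tz":0,"rx":0,"ry":0,"rz":0,"grip":1},{"tx":16,"ty":0,"tz":0,"rx":0,"ry":0,"rz":0,"grip":1},{"tx":20,"ty":0,"tz":0,"rx":0,"ry":0,"rz":0,"grip":1},{"tx":24,"ty":0,"tz":0,"rx":0,"ry":0,"rz":0,"grip":1},{"tx":28,"ty":0,"tz":0,"rx":0,"ry":0,"rz":0,"grip":1},{"tx":32,"ty":0,"tz":0,"rx":0,"ry":0,"rz":0,"grip":1},{"tx":36,"ty":0,"tz":0,"rx":0,"ry":0,"rz":0,"grip":1},{"tx":40,"ty":0,"tz":0,"rx":0,"ry":0,"rz":0,"grip":1},{"tx":44,"ty":0,"tz":0,"rx":0,"ry":0,"rz":0,"grip":1}]'
```

```text
time_s: 7.58
tcp_pos: [0.4413, -0.0193, 0.2383]
tcp_rot: [[0.993, -0.121, -0.002], [-0.121, -0.993, 0.0], [-0.002, 0.0, -1.0]]
ft_force: [-2.5, 0.6, 2.3]
gripper_width: 0.0001
gripper_force: 1.4
time_s: 8.58
tcp_pos: [0.4859, -0.0248, 0.2381]
tcp_rot: [[0.993, -0.121, -0.0], [-0.121, -0.993, -0.0], [-0.0, 0.0, -1.0]]
ft_force: [-3.0, -1.1, 0.8]
gripper_width: 0.0001
gripper_force: 1.4
```

```bash
python3 -m handwheel '[{"tx":4,"ty":0,"tz":0,"rx":0,"ry":0,"rz":0,"grip":1},{"tx":8,"ty":0,"tz":0,"rx":0,"ry":0,"rz":0,"grip":1},{"tx":12,"ty":0,"tz":0,"rx":0,"ry":0,"rz":0,"grip":1},{"tx":16,"ty":0,"tz":0,"rx":0,"ry":0,"rz":0,"grip":1},{"tx":20,"ty":0,"tz":0,"rx":0,"ry":0,"rz":0,"grip":1},{"tx":24,"ty":0,"tz":0,"rx":0,"ry":0,"rz":0,"grip":1},{"tx":28,"ty":0,"tz":0,"rx":0,"ry":0,"rz":0,"grip":1},{"tx":32,"ty":0,"tz":0,"rx":0,"ry":0,"rz":0,"grip":1},{"tx":36,"ty":0,"tz":0,"rx":0,"ry":0,"rz":0,"grip":1},{"tx":40,"ty":0,"tz":0,"rx":0,"ry":0,"rz":0,"grip":1},{"tx":44,"ty":0,"tz":0,"rx":0,"ry":0,"rz":0,"grip":1},{"tx":48,"ty":0,"tz":0,"rx":0,"ry":0,"rz":0,"grip":1}]'
python3 -m handwheel '[{"tx":4,"ty":0,"tz":0,"rx":0,"ry":0,"rz":0,"grip":1},{"tx":8,"ty":0,"tz":0,"rx":0,"ry":0,"rz":0,"grip":1},{"tx":12,"ty":0,"tz":0,"rx":0,"ry":0,"rz":0,"grip":1},{"tx":16,"ty":0,"tz":0,"rx":0,"ry":0,"rz":0,"grip":1},{"tx":20,"ty":0,"tz":0,"rx":0,"ry":0,"rz":0,"grip":1},{"tx":24,"ty":0,"tz":0,"rx":0,"ry":0,"rz":0,"grip":1},{"tx":28,"ty":0,"tz":0,"rx":0,"ry":0,"rz":0,"grip":1},{"tx":32,"ty":0,"tz":0,"rx":0,"ry":0,"rz":0,"grip":1},{"tx":36,"ty":0,"tz":0,"rx":0,"ry":0,"rz":0,"grip":1},{"tx":39,"ty":0,"tz":0,"rx":0,"ry":0,"rz":0,"grip":1},{"tx":42,"ty":0,"tz":0,"rx":0,"ry":0,"rz":0,"grip":1},{"tx":44,"ty":0,"tz":0,"rx":0,"ry":0,"rz":0,"grip":1}]'
```

```text
time_s: 9.58
tcp_pos: [0.5336, -0.0306, 0.2382]
tcp_rot: [[0.993, -0.121, -0.0], [-0.121, -0.993, -0.0], [-0.0, 0.0, -1.0]]
ft_force: [-3.2, -1.3, -0.1]
gripper_width: -0.0005
gripper_force: 1.4
time_s: 10.58
tcp_pos: [0.5775, -0.0357, 0.2383]
tcp_rot: [[0.993, -0.121, 0.0], [-0.121, -0.993, 0.0], [0.0, -0.0, -1.0]]
ft_force: [-3.5, -0.4, -0.5]
gripper_width: -0.0002
gripper_force: 1.3
```

```bash
python3 -m handwheel '[{"tx":2,"ty":0,"tz":0,"rx":0,"ry":0,"rz":0,"grip":1},{"tx":4,"ty":0,"tz":0,"rx":0,"ry":0,"rz":0,"grip":1},{"tx":6,"ty":0,"tz":0,"rx":0,"ry":0,"rz":0,"grip":1},{"tx":8,"ty":0,"tz":0,"rx":0,"ry":0,"rz":0,"grip":1},{"tx":10,"ty":0,"tz":0,"rx":0,"ry":0,"rz":0,"grip":1},{"tx":12,"ty":0,"tz":0,"rx":0,"ry":0,"rz":0,"grip":1},{"tx":13,"ty":0,"tz":0,"rx":0,"ry":0,"rz":0,"grip":1},{"tx":14,"ty":0,"tz":0,"rx":0,"ry":0,"rz":0,"grip":1},{"tx":15,"ty":0,"tz":0,"rx":0,"ry":0,"rz":0,"grip":1},{"tx":16,"ty":0,"tz":0,"rx":0,"ry":0,"rz":0,"grip":1},{"tx":17,"ty":0,"tz":0,"rx":0,"ry":0,"rz":0,"grip":1},{"tx":17,"ty":0,"tz":0,"rx":0,"ry":0,"rz":0,"grip":1}]'
python3 -m handwheel '[{"tx":1,"ty":0,"tz":0,"rx":0,"ry":0,"rz":0,"grip":1},{"tx":2,"ty":0,"tz":0,"rx":0,"ry":0,"rz":0,"grip":1},{"tx":2,"ty":0,"tz":0,"rx":0,"ry":0,"rz":0,"grip":1}]'
```

```text
time_s: 11.58
tcp_pos: [0.5942, -0.0377, 0.2383]
tcp_rot: [[0.993, -0.121, 0.001], [-0.121, -0.993, 0.0], [0.001, -0.0, -1.0]]
ft_force: [-2.0, 0.1, 0.1]
gripper_width: -0.0003
gripper_force: 0.9
time_s: 11.83
tcp_pos: [0.5962, -0.038, 0.2384]
tcp_rot: [[0.993, -0.121, 0.001], [-0.121, -0.993, 0.0], [0.001, -0.0, -1.0]]
ft_force: [-1.8, 0.8, -0.2]
gripper_width: 0.0002
gripper_force: 0.9
```

```bash
for i in 1 2 3 ; do :; done
python3 -m handwheel '[{"tx":0.7,"ty":0,"tz":0,"rx":0,"ry":0,"rz":0,"grip":1},{"tx":1.4,"ty":0,"tz":0,"rx":0,"ry":0,"rz":0,"grip":1},{"tx":1.4,"ty":0,"tz":0,"rx":0,"ry":0,"rz":0,"grip":1}]' | grep -E "tcp_pos|ft"
python3 -m handwheel '[{"tx":0.7,"ty":0,"tz":0,"rx":0,"ry":0,"rz":0,"grip":1},{"tx":1.4,"ty":0,"tz":0,"rx":0,"ry":0,"rz":0,"grip":1},{"tx":1.4,"ty":0,"tz":0,"rx":0,"ry":0,"rz":0,"grip":1}]' | grep -E "tcp_pos|ft"
```

```text
tcp_pos: [0.5975, -0.0382, 0.2384]
ft_force: [-2.1, 0.6, 1.0]
tcp_pos: [0.5989, -0.0383, 0.2384]
ft_force: [-1.2, 1.3, 0.7]
```

```bash
python3 -m handwheel '[{"tx":0.6,"ty":0,"tz":0,"rx":0,"ry":0,"rz":0,"grip":1},{"tx":1.2,"ty":0,"tz":0,"rx":0,"ry":0,"rz":0,"grip":1},{"tx":1.2,"ty":0,"tz":0,"rx":0,"ry":0,"rz":0,"grip":1}]' | grep -E "tcp_pos|ft"
python3 - <<'E'
from h import *
print(manip.get_state()["ft_force"])
E
```

```text
tcp_pos: [0.6, -0.0385, 0.2384]
ft_force: [-1.4, 0.8, 1.0]
[-1.40052617  0.7540792   1.01489238]
```

```bash
python3 -m handwheel '[{"tx":0.6,"ty":0,"tz":0,"rx":0,"ry":0,"rz":0,"grip":1},{"tx":1.2,"ty":0,"tz":0,"rx":0,"ry":0,"rz":0,"grip":1},{"tx":1.2,"ty":0,"tz":0,"rx":0,"ry":0,"rz":0,"grip":1}]' | grep -E "tcp_pos|ft"
```

```text
tcp_pos: [0.6009, -0.0386, 0.2384]
ft_force: [-3.1, 0.7, 2.0]
```

```bash
python3 -m handwheel '[{"tx":0.5,"ty":0,"tz":0,"rx":0,"ry":0,"rz":0,"grip":1},{"tx":1,"ty":0,"tz":0,"rx":0,"ry":0,"rz":0,"grip":1},{"tx":1,"ty":0,"tz":0,"rx":0,"ry":0,"rz":0,"grip":1}]' | grep -E "tcp_pos|ft"
```

```text
tcp_pos: [0.6009, -0.0386, 0.2383]
ft_force: [-5.7, 2.1, 3.6]
```

```bash
python3 -m handwheel '[{"tx":0.5,"ty":0,"tz":0,"rx":0,"ry":0,"rz":0,"grip":1},{"tx":1,"ty":0,"tz":0,"rx":0,"ry":0,"rz":0,"grip":1},{"tx":1,"ty":0,"tz":0,"rx":0,"ry":0,"rz":0,"grip":1}]' | grep -E "tcp_pos|ft"
python3 -m handwheel '[{"tx":-5,"ty":0,"tz":0,"rx":0,"ry":0,"rz":0,"grip":1},{"tx":-20,"ty":0,"tz":0,"rx":0,"ry":0,"rz":0,"grip":1},{"tx":-50,"ty":0,"tz":0,"rx":0,"ry":0,"rz":0,"grip":1},{"tx":-85,"ty":0,"tz":-20,"rx":0,"ry":0,"rz":0,"grip":1},{"tx":-120,"ty":0,"tz":-40,"rx":0,"ry":0,"rz":0,"grip":1},{"tx":-150,"ty":0,"tz":-60,"rx":0,"ry":0,"rz":0,"grip":1},{"tx":-150,"ty":0,"tz":-60,"rx":0,"ry":0,"rz":0,"grip":1},{"tx":-150,"ty":0,"tz":-60,"rx":0,"ry":0,"rz":0,"grip":1}]'
python3 - <<'E'
from h import *
c=cams.read_camera("top");P=cloud(c);z=P[...,2];x=P[...,0];y=P[...,1]
im=c["pixels"].astype(int);g=(im[...,1]-np.maximum(im[...,0],im[...,2])>12)&(x>.55)&(x<.66)&(z>.225)&(z<.25)
print(g.sum(),cv2.minAreaRect(P[g][:,:2].astype(np.float32)))
cv2.imwrite("pics/t4.png",cv2.resize(np.clip(c["pixels"][70:310,90:360,::-1]*1.3,0,255).astype(np.uint8),None,fx=2.4,fy=2.4))
E
```

```text
tcp_pos: [0.601, -0.0386, 0.2383]
ft_force: [-9.3, 2.4, 6.1]
time_s: 14.0
tcp_pos: [0.4552, -0.0211, 0.3003]
tcp_rot: [[0.993, -0.121, 0.008], [-0.121, -0.993, -0.001], [0.008, 0.001, -1.0]]
ft_force: [0.1, 0.5, 0.0]
gripper_width: -0.0003
gripper_force: 0.0
434 ((0.6141788959503174, -0.04231230914592743), (0.2870011627674103, 0.01039428822696209), 83.19715881347656)
```

View pics/t4.png

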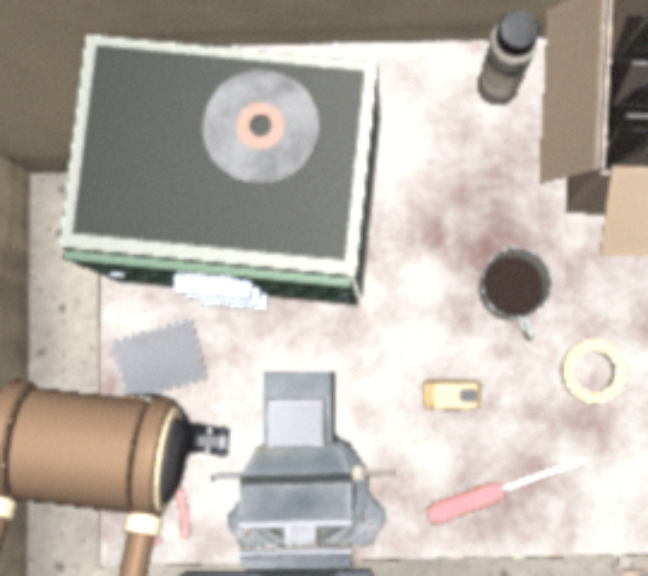

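The drawer front is flush along the cabinet at (210,270), at its home position (outer face x≈0.609 against 0.610 expected). The mug, tapes and screwdriver are where they were. I'm handing it in.

```bash
python3 -c "
from bench import manip
print(manip.close_job())"
```

```text
the job is handed in; nothing more can be done
None
```

The lid lies shut, the drawer was pushed gently home (the wrist read at most about 11 N at the stop), nothing was lifted and no other bench item was touched; the job was handed in at about 14 s.

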